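# Swing the desk lamp over the open account book and switch it on

### The job

Get light on the open account book: push the desk lamp's arm round with a finger, without gripping it, until the lamp's round head is centred over the middle of the open book. Only then press the switch on top of the lamp's post right down, and let it come up again. Do not move the books or anything else on the desk.

Things in the scene. Friction and masses are not known exactly. Their poses are not given: they have to be found in the camera images.
- lamp_arm (a joint): Angle of the lamp's swinging arm about its upright post, rad, -1.8 to 1.8 (stops at both ends). At 0 the arm points along the foot's own -x direction (see lamp); growing = counter-clockwise seen from above. A stiff hinge: 2 to 3 N at the middle of the arm moves it, and it stays where it is left.
- lamp_pivot (a point): Point on the axis of the post, 200 mm above the desk, at mid-height of the arm. The hub round it has a radius of 21 mm. Fixed to the foot.
- lamp: Foot of the lamp, bare metal, round, 140 mm across, 24 mm high, fixed to the desk; carries an upright post 24 mm thick at its centre. Origin: centre of the underside, on the post's axis. z up; the arm at joint 0 points along -x.
- lamp_bar (a point): Point on the centre line of the swinging arm, 140 mm from the post's axis. The arm is a straight level metal bar, 14 mm wide, 16 mm high, its centre line 200 mm above the desk; it is free to push from 25 to 210 mm from the axis. Site axes: -x along the arm towards the head, y across the arm, level, z up.
- lamp_head (a point): Centre of the lamp's flat round head at the end of the arm, 260 mm from the post's axis, 90 mm across, 18 mm thick (187 to 205 mm above the desk). It turns with the arm.
- lamp_switch_top (a point): Centre of the top face of the round push switch on the top of the post, 26 mm across, facing up.
- lamp_switch (a joint): Travel of the switch, m: 0 = up, 0.006 = fully pressed. Springs back when released; about 4 N to press fully.
- open_book: Account book lying open, two ruled white page blocks side by side on a brown cover, 214 mm (along its y) by 152 mm (along its x), 15 mm thick. Origin: centre of its underside, under the gutter. It lies at one of three places on the arc below the lamp's head, 240 to 280 mm from the post.
- closed_book: Shut account book, brown cover, 148 x 110 x 28 mm. Origin: centre of its underside. To be left alone.
- calculator: Flat grey desk calculator with keys, 150 x 100 x 22 mm. Origin: centre of its underside. To be left alone.
- mug: White mug with a handle, 80 mm across, 90 mm high. Origin: centre of its underside. To be left alone.
- pen_cup: Grey cup of pens, 76 mm across, pens up to 155 mm high. Origin: centre of its underside. To be left alone.
- stapler: Black stapler, 130 x 40 x 58 mm. Origin: centre of its underside. To be left alone.
- glue_stick: Upright white glue stick, 28 mm across, 95 mm high. Origin: centre of its underside. To be left alone.
- tape_roll: Roll of clear tape lying flat, 48 mm across, 19 mm high. Origin: centre of its underside. To be left alone.

How it is judged:
On the way, in this order (a step that is already met when the one before it is completed fails the run):
1. the lamp's head is over the middle of the open book, at rest (horizontal distance between lamp_head and open_book below 0.035 m and velocity of joint lamp_arm between -0.05 and 0.05 rad/s), for 0.3 s.
2. the switch is pressed down with the head over the book (value of joint lamp_switch above 0.0045 m and horizontal distance between lamp_head and open_book below 0.035 m), for 0.1 s.
At the end, for the whole second after the job is handed in: The centre of the lamp's head is within 35 mm, measured level, of the centre of the open book and at rest, and the switch has been pressed there (4.5 mm or more) and is up again (within 1.5 mm) (all of step 1 and value of joint lamp_switch below 0.0015 m); the robot touches nothing.
It fails at once if the switch is pressed (over 3 mm) before the head is over the open book (value of joint lamp_switch above 0.003 m and horizontal distance between lamp_head and open_book above 0.04 m).
It fails at once if the lamp's arm is taken between the fingers (y of the grasp point in the frame of lamp_bar between -0.009 and 0.009 m and z of the grasp point in the frame of lamp_bar between -0.012 and 0.012 m and x of the grasp point in the frame of lamp_bar between -0.08 and 0.12 m).
It fails at once if the open book is moved by over 15 mm (distance of open_book from where it was at the start of the episode above 0.015 m).
It fails at once if another thing on the desk is moved by over 15 mm or tipped (distance of any of closed_book, calculator, mug, pen_cup, stapler, glue_stick, tape_roll from where it was at the start of the episode above 0.015 m or angle between any of closed_book, calculator, mug, pen_cup, stapler, glue_stick, tape_roll's own z axis and vertical above 0.35 rad).
It also fails if it takes over 53 s, if anything falls off the work surface, if the arm or the gripper's body presses on something with over 40 N, if the wrist force passes 120 N, or if a joint passes its speed limit or range.

### The arm

A 7-joint arm with a two-finger parallel gripper is mounted at the origin on the work surface. World frame = base frame: x ahead of the robot, y to its left, z up, the work surface at z = 0. Lengths are in m, angles in rad, forces in N, time in s.
With the tool pointing down it reaches from about 0.375 to 0.925 m from the base axis. Payload 3.1 kg.
Tool frame: the origin (TCP) lies between the finger pads; the fingertips stand 19 mm ahead of it and the grasp point (between the pads) is the TCP; z points along the fingers, y is the line along which they close (so a half turn about z gives the same grasp; the last joint's range is limited). The gripper opens to 85 mm and grips with 20 to 120 N. Pads are 22 mm wide; open, the fingers measure 114 mm over their backs; the gripper's body (76 mm by 85 mm) begins 54 mm behind the grasp point. The pads swing forward as they close: fully open they stand 13 mm farther back than shut.
Start: joints at [1.191, 0.383, 0.044, 1.598, -0.018, 1.161, -0.05], TCP at [0.181, -0.624, 0.25] pointing down, gripper open.
Joint ranges: [-2.61, 2.61], [-0.41, 2.15], [-1.48, 1.57], [0, 2.5], [-1.57, 4.71], [0.05, 1.97], [-2.85, 2.85]. Speed limits (rad/s): [2.79, 2.79, 3.14, 3.14, 3.14, 3.14, 3.14].

### API

Orientations are given as a unit quaternion [x, y, z, w].
In Python, from bench import move_ptp, movel, move_j, move_gripper, pause, inverse_kinematics, read_camera, camera_params, MotionError, sign_off, look_for, tip_of, read_time_s, read_qpos, read_joint_vel, read_effort, read_eef_pos, read_tcp_rot, read_ft_force, read_ft_torque, read_finger_gap, read_grasp_force gives the robot as it stands. Calls block until the motion is done:
- move_ptp(position, orientation): joint-space move of the TCP to a pose.
- movel(position, orientation=None, speed=0.15): straight line of the TCP; orientation=None keeps the orientation; speed is the mean speed in m/s.
- move_j(angles): joint-space move.
- move_gripper(opening, effort=None): finger opening in m; effort is the grip in N (None keeps the last); returns when the fingers have stopped.
- pause(seconds).
- inverse_kinematics(position, orientation): joint angles nearest the present ones, or None.
- read_camera(name): name is "scene" or "top"; returns the picture (420x560x3 uint8, red, green, blue); there is no depth.
- camera_params(name): a dict with "K" (3x3 intrinsics, pixels), "dist_coeffs" ([k1, k2, p1, p2, k3] as OpenCV has them; the pictures are not rectified), "camera_from_world" (4x4, takes a point from world to camera coordinates). Camera axes: x right, y down, z forward; pixel columns grow to the right and rows downward; lengths in m; the calibration is good to about 2 mm. A picture is of the moment at which its call begins. camera_params takes no time and is no camera call.
A pose or a line that the arm cannot do raises MotionError and nothing moves.
- sign_off(): hands the job in; it is judged then, once.
Trained networks look in the newest picture that a camera, given by its name, has taken for a name from the list of things; names that differ only in an ending like _2 or _b are one class to them, and where a whole thing is asked for, a point or a joint stands for the part that bears it (a point fixed in the world has none). Each returns a list of dicts, best first, with "confidence" (0 to 1); they miss things now and then, are a little off and sometimes report something else, mostly with a low value. They report only what shows in the picture. A call takes as long as a camera call.
- look_for(camera, name): "at" ([column, row] in pixels, amid what is visible of it).
- tip_of(camera, name): "at" ([column, row] in pixels: a listed point, or the origin of a listed thing).
Readings, each from a call of its own:
- read_time_s(): time.
- read_qpos(): joint angles.
- read_joint_vel(): joint speeds.
- read_effort(): joint torques, N m.
- read_eef_pos(): TCP position.
- read_tcp_rot(): TCP orientation.
- read_ft_force(): force on the tool from outside, world axes, zero at the start.
- read_ft_torque(): the same for the moment, N m.
- read_finger_gap(): finger opening in m.
- read_grasp_force(): force on a finger pad.
Only numpy, scipy, OpenCV 4.12 (cv2) and the standard library are available. Lean on these libraries where they do the work, as an engineer would, in place of code of your own. Each camera call takes 0.05 s, during which the arm holds its last target. There are 200 camera calls.

## Working session

There is one attempt and no reset: what is moved stays moved. The work goes in short steps, each a Python script; the robot and the scene stay as the last script left them, time stands still between calls to the robot, and variables do not carry over. Pictures are saved under pics/ and viewed, at most 10 in all, crops included, and the job is handed in when it is done.

```bash
mkdir -p pics; cat > h.py <<'E'
import numpy as np, cv2
from bench import *
def px2w(cam,uv,z):
    p=camera_params(cam);K=np.array(p["K"]);d=np.array(p["dist_coeffs"]);T=np.array(p["camera_from_world"])
    u=cv2.undistortPoints(np.array([[uv]],float),K,d)[0,0]
    R,t=T[:3,:3],T[:3,3];c=-R.T@t;r=R.T@np.array([u[0],u[1],1])
    return c+r*(z-c[2])/r[2]
def w2px(cam,P):
    p=camera_params(cam);T=np.array(p["camera_from_world"])
    return cv2.projectPoints(np.array([P],float),cv2.Rodrigues(T[:3,:3])[0],T[:3,3],np.array(p["K"]),np.array(p["dist_coeffs"]))[0][0,0]
E
python3 - <<'E'
from h import *
for c in("top","scene"):
    im=read_camera(c);cv2.imwrite(f"pics/{c}0.png",im[:,:,::-1])
    for n,z in(("lamp",0),("lamp_pivot",.2),("lamp_head",.196),("lamp_bar",.2),("lamp_switch_top",.23),("open_book",0),("closed_book",0),("mug",0),("pen_cup",0),("calculator",0),("stapler",0),("glue_stick",0),("tape_roll",0)):
        for r in tip_of(c,n)[:2]:
            print(c,n,round(r["confidence"],2),np.round(r["at"]),px2w(c,r["at"],z).round(3))
print(read_time_s(),read_tcp_rot())
E
```

```text
top lamp 0.75 [298. 164.] [ 0.646 -0.071  0.   ]
top lamp_pivot 0.57 [303. 148.] [ 0.636 -0.072  0.2  ]
top lamp_head 0.88 [348. 238.] [ 0.404 -0.182  0.196]
top lamp_bar 0.95 [326. 197.] [ 0.508 -0.129  0.2  ]
top lamp_bar 0.74 [272. 193.] [0.518 0.008 0.2  ]
top lamp_switch_top 0.38 [303. 144.] [ 0.638 -0.07   0.23 ]
top closed_book 0.77 [281. 251.] [ 0.379 -0.016  0.   ]
top mug 0.93 [149. 217.] [0.483 0.382 0.   ]
top pen_cup 0.65 [400. 279.] [ 0.296 -0.37   0.   ]
top pen_cup 0.22 [303. 146.] [ 0.704 -0.087  0.   ]
top calculator 0.65 [218. 187.] [0.573 0.176 0.   ]
top calculator 0.61 [349. 239.] [ 0.414 -0.22   0.   ]
top stapler 0.94 [253. 128.] [0.763 0.072 0.   ]
top glue_stick 0.57 [276. 192.] [ 0.557 -0.003  0.   ]
top tape_roll 0.54 [305. 194.] [ 0.554 -0.09   0.   ]
scene lamp 0.75 [241. 266.] [ 0.639 -0.069  0.   ]
scene lamp_pivot 0.89 [239. 216.] [ 0.631 -0.075  0.2  ]
scene lamp_head 0.61 [278. 167.] [ 0.399 -0.196  0.196]
scene lamp_bar 0.77 [263. 187.] [ 0.5  -0.14  0.2 ]
scene lamp_switch_top 0.43 [237. 207.] [ 0.632 -0.082  0.23 ]
scene open_book 0.68 [255. 212.] [ 0.458 -0.245  0.   ]
scene closed_book 0.74 [322. 236.] [ 0.353 -0.02   0.   ]
scene closed_book 0.64 [309. 305.] [0.567 0.173 0.   ]
scene mug 0.67 [386. 337.] [0.471 0.387 0.   ]
scene pen_cup 0.59 [274. 176.] [ 0.288 -0.365  0.   ]
scene stapler 0.74 [257. 210.] [ 0.445 -0.253  0.   ]
scene stapler 0.71 [234. 312.] [0.754 0.064 0.   ]
scene glue_stick 0.52 [276. 269.] [0.557 0.004 0.   ]
scene glue_stick 0.31 [241. 269.] [ 0.645 -0.059  0.   ]
scene tape_roll 0.59 [263. 245.] [ 0.529 -0.103  0.   ]
1.4 [9.90087227e-01 1.40453846e-01 1.69416261e-05 6.46913870e-06]
```

View pics/top0.png

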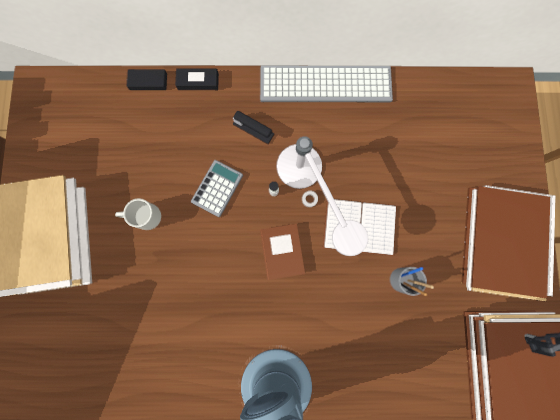

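View pics/scene0.png

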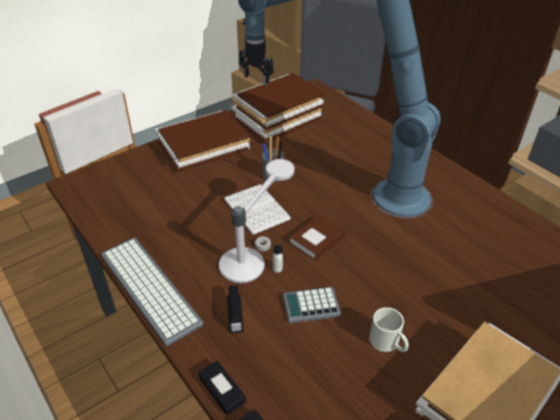

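The top view shows the lamp post at about (303,147) and the head at (349,238). The open book spans (325–397, 200–254), with its centre near (361,227), so the arm has to go counter-clockwise. In the scene view the book is at about (257,208). I'll refine the book centre by segmenting the pages.

```bash
python3 - <<'E'
from h import *
a=cv2.imread("pics/top0.png")[185:270,310:412];b=cv2.imread("pics/scene0.png")[175:245,210:305]
a=cv2.resize(a,(480,400),interpolation=2);b=cv2.resize(b,None,fx=3.3,fy=4,interpolation=2)
b=cv2.resize(b,(310,400));cv2.imwrite("pics/crop.png",np.hstack([a,b]))
for c,o in(("top",(361,227)),("scene",(257,208))): print(px2w(c,o,.015))
# book corners overlay at hypothesised
P=px2w
for c,n in(("top","open_book"),("scene","open_book")):
    print(look_for(c,n))
E
```

```text
[ 0.44904822 -0.25547984  0.015     ]
[ 0.45057111 -0.24554371  0.015     ]
[{'at': [372.0, 219.7], 'confidence': 0.87}]
[{'at': [258.7, 211.8], 'confidence': 0.6}]
```

View pics/crop.png

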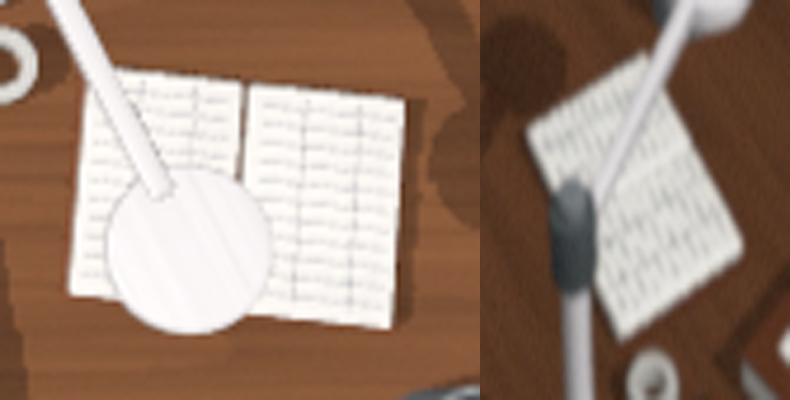

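```bash
cat >> h.py <<'E'
from scipy.spatial.transform import Rotation as Ro
PIV=np.array([.634,-.073]);BOOK=np.array([.450,-.251])
def pt(th,off,z,r=.165):
    th=np.radians(th);u=np.array([-np.cos(th),-np.sin(th)]);t=np.array([np.sin(th),-np.cos(th)])
    return [*(PIV+r*u-off*t),z]
def q(th):  # tool down, tool x along pushing direction (half turn chosen small)
    th=np.radians(th);return (Ro.from_euler("z",np.pi/2+th)*Ro.from_euler("x",np.pi)).as_quat()
def head(tag):
    for c in("top","scene"):
        im=read_camera(c);cv2.imwrite(f"pics/{c}{tag}.png",im[:,:,::-1])
        for n,z in(("lamp_head",.196),("lamp_bar",.2)):
            for r in tip_of(c,n)[:2]:
                w=px2w(c,r["at"],z)[:2];d=w-PIV
                print(c,n,round(r["confidence"],2),w.round(3),"ang",np.degrees(np.arctan2(-d[1],-d[0])).round(1),"r",np.hypot(*d).round(3))
E
python3 - <<'E'
from h import *
Q=q(35)
for p in (pt(26,60,.36),pt(26,60,.205),pt(42,18,.205)): print(np.round(p,3),inverse_kinematics(p,Q))
p=read_eef_pos();movel([p[0],p[1],.40],speed=.3)
move_gripper(0.0)
move_ptp(pt(26,60,.40),Q)
print(read_time_s(),read_qpos())
movel(pt(26,60,.203),speed=.2)
print(read_ft_force(),read_time_s())
movel(pt(26,35,.203),speed=.1)
for th,off in((26,20),(30,18),(34,18),(38,18),(41,18)):
    movel(pt(th,off,.203),speed=.06);print(th,np.round(read_ft_force(),1))
print(read_time_s());head("1")
E
```

```text
[-25.817  53.782   0.36 ] None
[-25.817  53.782   0.205] None
[-11.533  13.193   0.205] NoneTraceback (most recent call last):
  File "<stdin>", line 6, in <module>
bench.MotionError: the arm cannot take that pose within its joint ranges
```

```bash
sed -i 's/-off\*t/-off*.001*t/' h.py
python3 - <<'E'
from h import *
Q=q(35);Q0=read_tcp_rot()
print(read_eef_pos(),read_time_s())
for z in(.3,.34,.38): print(z,inverse_kinematics([.181,-.624,z],Q0))
for h in(-90,0,90,180):
  for p in (pt(26,60,.36),pt(26,60,.30),pt(26,60,.203),pt(42,18,.203)):
    j=inverse_kinematics(p,q(35+h)); print(h,np.round(p,3),None if j is None else np.round(j,2))
E
```

```text
[ 0.18079342 -0.62440019  0.40010234] 2.9167
0.3 [ 1.1885481   0.3461594   0.04660675  1.54312684 -0.01665682  1.25249939
 -0.05133339]
0.34 [ 1.18691994  0.32353106  0.04882814  1.49105569 -0.01600241  1.32720031
 -0.0518619 ]
0.38 [ 1.18531128  0.30678109  0.05122338  1.43227825 -0.01569643  1.40273644
 -0.0521677 ]
-90 [ 0.459 -0.091  0.36 ] [ 0.66 -0.03 -0.53  1.85 -0.02  1.32 -0.83]
-90 [ 0.459 -0.091  0.3  ] [ 0.65  0.02 -0.54  1.94  0.01  1.19 -0.85]
-90 [ 0.459 -0.091  0.203] [ 0.63  0.13 -0.55  2.05  0.08  0.99 -0.92]
-90 [ 0.499 -0.17   0.203] [ 0.63  0.23 -0.42  1.92  0.11  1.01 -0.8 ]
0 [ 0.459 -0.091  0.36 ] [ 0.69 -0.03 -0.57  1.85 -0.02  1.32  0.74]
0 [ 0.459 -0.091  0.3  ] [ 0.68  0.02 -0.57  1.93  0.01  1.19  0.72]
0 [ 0.459 -0.091  0.203] [ 0.67  0.13 -0.59  2.04  0.09  0.99  0.64]
0 [ 0.499 -0.17   0.203] [ 0.7   0.24 -0.51  1.92  0.14  1.01  0.75]
90 [ 0.459 -0.091  0.36 ] [-0.84 -0.15  0.88  1.9   0.12  1.33  2.19]
90 [ 0.459 -0.091  0.3  ] [-1.03 -0.12  1.09  1.99  0.11  1.2   2.2 ]
90 [ 0.459 -0.091  0.203] [ 1.22  0.29 -1.23  2.03  0.32  1.04  2.02]
90 [ 0.499 -0.17   0.203] [ 1.27  0.49 -1.23  1.9   0.51  1.13  2.02]
180 [ 0.459 -0.091  0.36 ] [ 0.65 -0.03 -0.52  1.85 -0.02  1.32 -2.4 ]
180 [ 0.459 -0.091  0.3  ] [ 0.63  0.01 -0.52  1.94  0.01  1.19 -2.42]
180 [ 0.459 -0.091  0.203] [ 0.58  0.12 -0.5   2.05  0.07  0.99 -2.48]
180 [ 0.499 -0.17   0.203] [ 0.54  0.22 -0.33  1.92  0.08  1.01 -2.35]
```

```bash
python3 - <<'E'
from h import *
Q=q(35)
move_gripper(0.0)
move_ptp(pt(26,60,.38),Q)
movel(pt(26,60,.203),speed=.2)
print(read_ft_force(),read_time_s())
movel(pt(26,35,.203),speed=.1)
for th,off in((26,20),(30,18),(34,18),(38,18),(41,18)):
    movel(pt(th,off,.203),speed=.06);print(th,np.round(read_ft_force(),1))
print(read_time_s());head("1")
E
```

```text
[ 0.14245478  0.00868677 -1.31345876] 6.325
26 [-0.7 -0.4 -0.3]
30 [0.2 0.2 0.8]
34 [-0.3  0.3 -0.5]
38 [ 0.1 -0.6  0. ]
41 [ 1.4 -0.6 -0.3]
8.475
top lamp_bar 0.62 [ 0.534 -0.158] ang 40.2 r 0.131
scene lamp_head 0.71 [ 0.439 -0.244] ang 41.3 r 0.259
scene lamp_head 0.64 [ 0.445 -0.16 ] ang 24.7 r 0.208
scene lamp_bar 0.93 [ 0.529 -0.161] ang 40.0 r 0.138
```

View pics/top1.png

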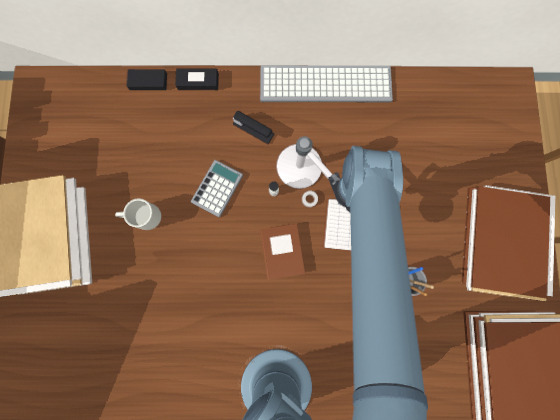

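The arm hides the head and book in the top view, but the lamp bar now reads about 40°. I'll push about 3° further, back off, lift clear and check.

```bash
python3 - <<'E'
from h import *
movel(pt(44,18,.203),speed=.05)
movel(pt(44,50,.203),speed=.1)
movel(pt(44,50,.33),speed=.2)
move_ptp([.5,.12,.36],q(35))
print(read_time_s());head("2")
for c in("top","scene"):
    for r in tip_of(c,"lamp_switch_top")[:1]:
        for z in(.22,.23,.24,.25): print(c,r,z,px2w(c,r["at"],z).round(3))
im=cv2.imread("pics/top2.png")[120:270,270:420]; s=cv2.imread("pics/scene2.png")[140:290,190:340]
cv2.imwrite("pics/c2.png",np.hstack([cv2.resize(x,(400,400),interpolation=2) for x in(im,s)]))
for n in("top","scene"): print(n,w2px(n,[*BOOK,.015]),w2px(n,[*PIV,.24]))
E
```

```text
11.4167
top lamp_head 0.76 [ 0.448 -0.249] ang 43.4 r 0.256
top lamp_head 0.25 [ 0.437 -0.211] ang 35.0 r 0.24
top lamp_bar 0.92 [ 0.535 -0.165] ang 43.0 r 0.135
scene lamp_head 0.76 [ 0.437 -0.268] ang 44.6 r 0.277
scene lamp_bar 0.63 [ 0.453 -0.251] ang 44.5 r 0.254
top {'at': [304.6, 140.0], 'confidence': 0.43} 0.22 [ 0.651 -0.075  0.22 ]
top {'at': [304.6, 140.0], 'confidence': 0.43} 0.23 [ 0.648 -0.074  0.23 ]
top {'at': [304.6, 140.0], 'confidence': 0.43} 0.24 [ 0.645 -0.073  0.24 ]
top {'at': [304.6, 140.0], 'confidence': 0.43} 0.25 [ 0.641 -0.072  0.25 ]
scene {'at': [256.3, 211.3], 'confidence': 0.71} 0.22 [ 0.592 -0.045  0.22 ]
scene {'at': [256.3, 211.3], 'confidence': 0.71} 0.23 [ 0.599 -0.036  0.23 ]
scene {'at': [256.3, 211.3], 'confidence': 0.71} 0.24 [ 0.605 -0.027  0.24 ]
scene {'at': [256.3, 211.3], 'confidence': 0.71} 0.25 [ 0.611 -0.018  0.25 ]
top [359.49548044 226.68591966] [304.66075806 144.11256899]
scene [256.20136982 207.08746391] [238.2127315  206.72313112]
```

View pics/c2.png

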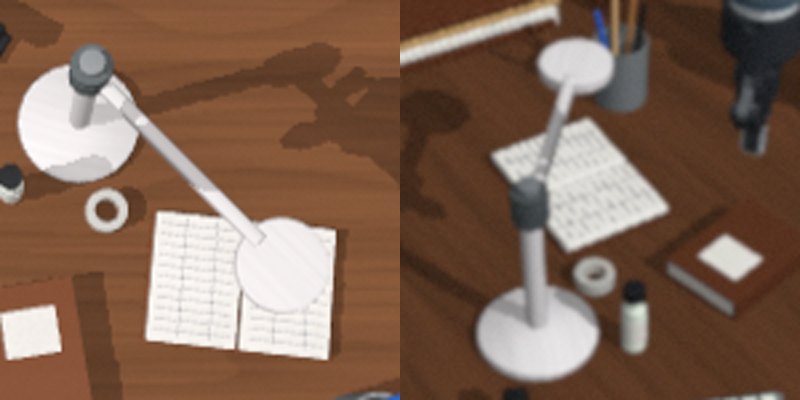

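The head is now at about (376,219) in the top view, which works out to (0.448,-0.249). That is within about 5 mm of the book centre. The switch top is near (305,143). Next I'll press it with the closed fingertips, watching the force.

```bash
python3 - <<'E'
from h import *
x,y=.637,-.075
move_ptp([x,y,.34],q(35))
movel([x,y,.275],speed=.15);pause(.3)
f0=np.mean([read_ft_force()[2] for _ in range(5)]);print("f0",f0)
z=.275;log=[]
while z>.232:
    z-=.0015;movel([x,y,z],speed=.03)
    f=np.mean([read_ft_force()[2] for _ in range(5)])-f0;log.append((round(z,4),round(f,1)))
    if abs(f)>9: break
print(log[-12:]);pause(.4);print(read_ft_force(),read_eef_pos(),read_time_s())
movel([x,y,.30],speed=.1)
movel([x,y,.34],speed=.2)
move_ptp([.5,.12,.36],q(35))
print(read_time_s());head("3")
im=cv2.imread("pics/top3.png")[120:270,270:420]; s=cv2.imread("pics/scene3.png")[140:290,190:340]
cv2.imwrite("pics/c3.png",np.hstack([cv2.resize(x,(400,400),interpolation=2) for x in(im,s)]))
E
```

```text
f0 0.5113836524650047
[(0.263, np.float64(0.0)), (0.2615, np.float64(-1.0)), (0.26, np.float64(-0.5)), (0.2585, np.float64(-0.5)), (0.257, np.float64(-0.8)), (0.2555, np.float64(0.4)), (0.254, np.float64(2.5)), (0.2525, np.float64(2.5)), (0.251, np.float64(3.2)), (0.2495, np.float64(4.8)), (0.248, np.float64(8.8)), (0.2465, np.float64(13.7))]
[-4.64158012  0.60906533 14.81462561] [ 0.63736341 -0.07495959  0.25000445] 18.8
20.7833
top lamp_bar 0.66 [ 0.535 -0.167] ang 43.5 r 0.137
top lamp_bar 0.16 [ 0.589 -0.053] ang -24.3 r 0.049
scene lamp_head 0.83 [ 0.457 -0.243] ang 43.7 r 0.246
scene lamp_bar 0.89 [ 0.527 -0.172] ang 42.9 r 0.145
scene lamp_bar 0.64 [0.833 0.213] ang -124.9 r 0.349
```

View pics/c3.png

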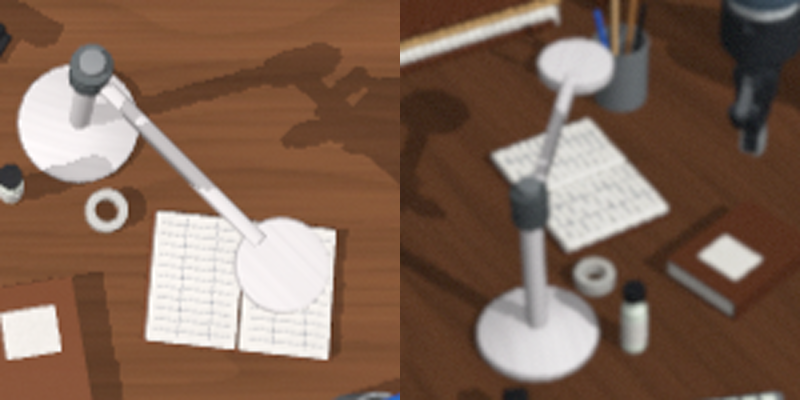

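The force rose along the spring to about 4 N, then hit a hard stop at about 14 N, so the switch was fully pressed. In the pictures the lamp and book have not moved and the robot is clear.

```bash
python3 -c "
from bench import *
print(sign_off())"
```

```text
the job is handed in; nothing more can be done
None
```

The job is handed in: I pushed the lamp head to within about 5 mm of the open book's centre by camera measurement, then pressed the switch to its stop and released it, at about 21 s of the 53 s allowed; no verdict came back.

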